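Open the ratchet shelf stop

ROBOT

A 6-joint arm with a two-finger parallel gripper is mounted at the origin on the work surface. World frame = base frame: x ahead of the robot, y to its left, z up, the work surface at z = 0. Lengths are in m, angles in rad, forces in N, time in s.
With the tool pointing down it reaches from about 0.35 to 0.975 m from the base axis. Payload 4.9 kg.
Tool frame: the origin (TCP) lies on the centre line of the jaws, within the pads' length; the fingertips stand 8 mm ahead of it and the grasp point (between the pads) lies 11 mm behind it; z points along the fingers, y is the direction in which the jaws open and shut (so a half turn about z gives the same grasp; the last joint's range is limited). The gripper opens to 85 mm and grips with 20 to 120 N. Pads are 22 mm wide; open, the fingers measure 114 mm over their backs; the gripper's body (76 mm by 85 mm) begins 54 mm behind the grasp point. The pads swing forward as they close: fully open they stand 13 mm farther back than shut.
Start: joints at [-1.263, 0.053, 1.613, -0, 1.476, -0.119], TCP at [0.259, -0.569, 0.239] pointing down, gripper open.
Joint ranges: [-3.01, 3.01], [-1.01, 2.22], [0.06, 2.58], [-1.02, 4.17], [0.09, 2.62], [-3.14, 3.14]. Speed limits (rad/s): [2.57, 2.57, 3.14, 3.14, 3.14, 3.14].

INTERFACE

Orientations are given as [roll, pitch, yaw] about the fixed x, y, z axes, in that order (R = Rz(yaw) Ry(pitch) Rx(roll)).
In Python, from bench import env gives the robot as it stands.
- The arm moves only by the tool jog_arm, never from a script. Its argument "steps" is a list that holds one entry, the list of rows, each a list of 7 numbers: the turn, a rotation vector about the tool's x, y, z in rad, then the shift along the tool's x, y, z in mm, then the closure, from -1 (fully open) to 1 (shut). In form: [[[rx, ry, rz, dx, dy, dz, claw], ...]]. A call has 1 to 12 rows; each row shifts and turns the pose as measured when the row begins, along the tool's axes as they then stand; what a row does not reach is not made up. A row lasts 1/10 s, in which the tool goes at most 50 mm and 8.59 degrees, less where a joint would pass 70% of its speed; a pose out of reach is approached as far as the arm can. A call with a gripper value outside its range is refused whole. The fingers move at their own pace and stop on an object; "squeeze" is the grip in N (left out, the last holds). Time passes only in rows, so rows that do not move let the fingers close. It gives the time, the measured TCP pose, the force and the opening at its end, in the units of the state.
- env.get_obs(): the state, without advancing time (a new reading comes with each control period).
- env.read_camera(name): name is "scene" or "top"; returns a dict with "color" (420x560x3 uint8, red, green, blue), "mtx" (3x3 intrinsics, pixels), "extrinsics" (4x4, takes a point from camera to world coordinates). Camera axes: x right, y down, z forward; pixel columns grow to the right and rows downward; lengths in m; the calibration is good to about 2 mm. A picture is of the moment at which its call begins. There is no depth.
- env.finish_job(): hands the job in, once; it reports no verdict.
The state is a dict: "time_s": time; "joint_pos": joint angles; "joint_velocities": joint speeds; "joint_efforts": joint torques, N m; "eef_pos": TCP position; "tool_rot": TCP orientation; "contact_force": force on the tool from outside, world axes, zero at the start; "wrist_torque": the same for the moment, N m; "grip_width": finger opening in m.
Only numpy, scipy, OpenCV 4.12 (cv2) and the standard library are available. Lean on these libraries where they do the work, as an engineer would, in place of code of your own. Each camera call takes 0.05 s, during which the arm holds its last target. There are 200 camera calls.

TASK

The next parcel needs room on the shelf. With the fingertips, press down the thumb release of the ratchet shelf stop and, keeping it down, push the sliding jaw back along its toothed bar, away from the pine case, until it stands against the end block; then let the release spring up. Do not grip the jaw or its release, and leave the pine case and the curios standing where they are.

Things in the scene. Friction and masses are not known exactly. Their poses are not given: they have to be found in the camera images.
- stop: The ratchet shelf stop, fixed to the shelf: a steel strip 62 x 418 mm carrying a toothed bar 24 mm wide, its tooth crests 24 mm above the shelf. Origin: middle of the strip's length, on the bar's centre line, on the shelf; y runs along the bar from the fixed end plate (y = -205 mm, 87 mm high) to the end block (y = +188 to +205 mm, 34 mm high); x points to the side where the goods stand; z up.
- jaw (a joint): Position of the sliding jaw along the bar, m: larger is further from the goods, 0.150 when it stands against the end block. Starts at 0 to 0.045 in one of the notches. The ratchet (10 mm teeth) lets it move towards the goods only, unless the thumb release is held down; it then slides with about 1 N of friction and stays where it is left.
- release (a joint): Angle of the thumb release, a sprung lever pivoted in the jaw, rad: 0 up, 0.24 fully down; the pawl is clear of the teeth above about 0.15. Pressing down at the middle of the pad takes about 3 N to start and 9 N at the bottom; let go, it springs up and the pawl settles into a notch (0 to 0.05).
- thumb_pad (a point): Ribbed rubber pad on the thumb release, 38 mm across the bar, 42 mm along it. The point is the centre of its upper face, 48 mm above the shelf when up, 38 mm (and 4 mm further along the bar) when fully down. Its y points along the bar to the end block. The pad slopes up 0.12 rad that way when up, down 0.12 rad when fully down. The back of the jaw plate (86 mm high) stands 76 mm from the point, on the goods side.
- lip (a point): Middle of the inner face of the lever's upturned lip at the pad's end-block side, 20 mm from the pad's centre: 40 mm wide, rising 14 mm above the pad, part of the lever. A finger on the pad can push the jaw by it.
- jaw_pad (a point): The rubber facing of the jaw plate, 163 mm wide, 55 mm high, 4 mm thick, on an upright steel plate 6 mm thick. The point is the centre of its goods-side face, 56 mm above the shelf, 52 mm off the bar's centre line; y along the bar, away from the goods.
- case: Loose pine case, 90 x 108 x 90 mm high, about 0.8 kg, standing between the fixed end plate and the jaw. Origin: centre of its underside.
- lantern: Loose pierced tin lantern, round, 92 mm across, 174 mm high with its ring. Origin: centre of its underside.
- cowbell: Loose copper cowbell standing on its mouth, 50 x 70 x 83 mm high. Origin: centre of its underside.
- whistle: Loose clay bird whistle on a foot, about 95 x 44 x 59 mm high. Origin: centre of its underside.
- top: Loose wooden spinning top with red stripes standing on its flat crown, tip up, 60 mm across, 69 mm high. Origin: centre of its underside.

How it is judged:
By the outcome, as a careful person would: the job done as asked, in the order asked, and still so for the second after the job is handed in, with the robot touching nothing.
It also fails if it takes over 35 s, if anything falls off the work surface, if the arm or the gripper's body presses on something with over 40 N, if the wrist force passes 120 N, or if a joint passes its speed limit or range.

## Working session

There is one attempt and no reset: what is moved stays moved. The work goes in short steps, Python scripts to look and compute and a tool call to move; the robot and the scene stay as the last step left them, time stands still between calls to the robot, and variables do not carry over. Pictures are saved under pics/ and viewed, about 8 in all and at most 12, crops included, and the job is handed in when it is done.

Besides the shell and the picture viewer there is one more tool, called after "Emit:" as name([rows], argument=value, ...), one row to a line, values as JSON. jog_arm: Moves the arm, as the interface text tells. Its arguments: {"type":"object","properties":{"steps":{"type":"array"},"squeeze":{"type":"number"}},"required":["steps"]}

```bash
mkdir -p pics
python3 - <<'E'
from bench import env
import cv2
for n in ("scene","top"):
    c=env.read_camera(n); cv2.imwrite(f"pics/{n}0.png",c["color"][:,:,::-1]); print(n,c["mtx"].tolist(),c["extrinsics"].round(4).tolist())
o=env.get_obs(); print(o)
E
```

```text
scene [[429.2574619496635, 0.0, 280.7781432770479], [0.0, 429.2574619496635, 211.45818207513443], [0.0, 0.0, 1.0]] [[-0.5178, 0.6125, -0.5973, 1.1427], [0.8555, 0.3646, -0.3678, 0.3768], [-0.0075, -0.7014, -0.7127, 0.7748], [0.0, 0.0, 0.0, 1.0]]
top [[430.8533713042708, 0.0, 287.3706738668749], [0.0, 430.8533713042708, 215.02599263148647], [0.0, 0.0, 1.0]] [[-0.0204, -0.9902, 0.1384, 0.426], [-0.9997, 0.0182, -0.0171, -0.0013], [0.0144, -0.1387, -0.9902, 0.9098], [0.0, 0.0, 0.0, 1.0]]
{'time_s': 0.1, 'joint_pos': array([-1.26298801e+00,  5.33253645e-02,  1.61416229e+00, -1.99738681e-05,
        1.47597768e+00, -1.18983874e-01]), 'joint_velocities': array([-9.21377059e-04, -7.90838211e-04, -2.67138962e-03,  2.51470461e-04,
       -8.49682234e-04, -6.37171934e-05]), 'joint_efforts': array([ 4.22649146e-04, -3.94906497e+01, -3.71362495e+01, -1.11591739e-04,
        3.91947571e-03, -6.33966565e-06]), 'eef_pos': array([ 0.25855865, -0.56841064,  0.23816119]), 'tool_rot': array([-3.13973085e+00, -2.02553293e-04,  4.26793908e-01]), 'contact_force': array([-0.03653639,  0.71109118, -0.32035292]), 'wrist_torque': array([-0.03437846, -0.00765085, -0.01220315]), 'grip_width': 0.08502503317074322}
```

View pics/scene0.png

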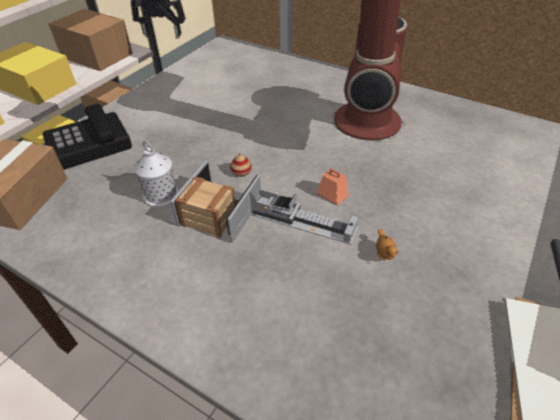

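View pics/top0.png

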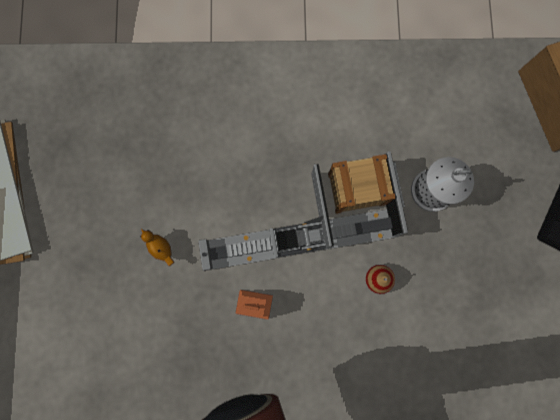

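The scene camera shows the stop at about (180–355, 170–240), with the case inside it. In the top view the end block is at about (205,255), the pad at about (290,238), the jaw plate at about (322,205), the cowbell at (254,305) and the whistle at (157,246). I'll zoom in on both.

Run:
```python
import cv2
t=cv2.imread("pics/top0.png")[140:300,190:430]; s=cv2.imread("pics/scene0.png")[150:250,165:365]
t=cv2.resize(t,None,fx=3.3,fy=3.3,interpolation=cv2.INTER_CUBIC); s=cv2.resize(s,None,fx=4,fy=4,interpolation=cv2.INTER_CUBIC)
cv2.imwrite("pics/tc.png",t);cv2.imwrite("pics/sc.png",s)
```

```text
(no output)
```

View pics/tc.png

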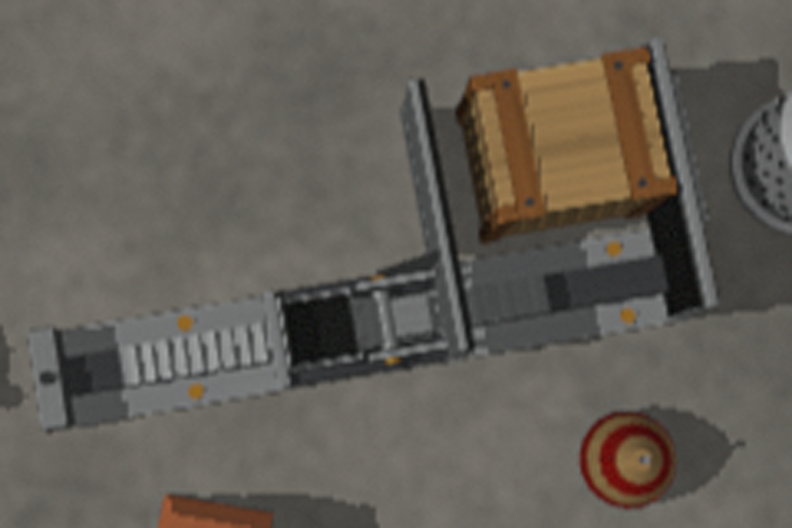

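View pics/sc.png

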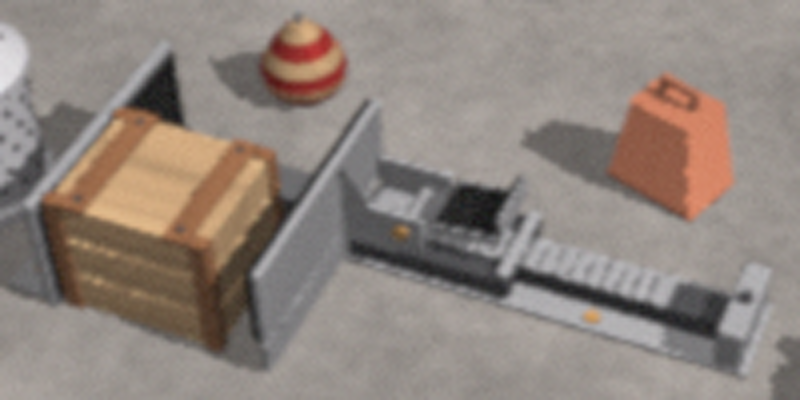

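Both crops are clear. I have the end-block top corners, the jaw plate's top edge and the black pad with its lip on the end-block side. Next I'll fit the stop pose and jaw position from these points.

```bash
cat > h.py <<'E'
import numpy as np
from bench import env
from scipy.optimize import least_squares
C={n:(c["mtx"],np.linalg.inv(c["extrinsics"])) for n in("top","scene") for c in [env.read_camera(n)]}
def proj(n,p):
    M,E=C[n]; q=M@(E[:3,:3]@p+E[:3,3]); return q[:2]/q[2]
def full(n,u,v): return np.array([190+u/3.3-.35,140+v/3.3-.35]) if n=="top" else np.array([165+u/4-.38,150+v/4-.38])
def world(s,x,y,z):
    c,d=np.cos(s[2]),np.sin(s[2]); return np.array([s[0]+c*x-d*y,s[1]+d*x+c*y,z])
E
cat > fit.py <<'E'
from h import *
# cam,u,v,x,y,z,(jaw-relative to plate back?)
P=[("top",30,332,31,205,34,0),("top",47,430,-31,205,34,0),("top",57,329,31,188,34,0),("top",70,425,-31,188,34,0),
("scene",715,328,31,188,34,0),("scene",745,335,31,205,34,0),("scene",742,262,-31,188,34,0),("scene",770,268,-31,205,34,0),
("top",424,82,133.5,-6,86,1),("top",412,84,133.5,0,86,1),("top",468,350,-29.5,-6,86,1),("top",455,352,-29.5,0,86,1),
("scene",252,272,133.5,-6,86,1),("scene",266,280,133.5,0,86,1),("scene",380,103,-29.5,0,86,1)]
def r(s): return np.concatenate([proj(n,world(s,x/1e3,y/1e3+j*s[3],z/1e3))-full(n,u,v) for n,u,v,x,y,z,j in P])
f=least_squares(r,[.45,0,.1,-.02],loss="soft_l1")
print(f.x.round(4)); print(f.fun.reshape(-1,2).round(1).tolist() if 0 else r(f.x).reshape(-1,2).round(1).tolist())
s=f.x
print("pad",world(s,0,s[3]+.076,.048),"lip",world(s,0,s[3]+.096,.05))
for n in("top","scene"):
    for x,y in((-19,55),(19,55),(-19,97),(19,97)):
        q=proj(n,world(s,x/1e3,s[3]+y/1e3,.048+(y-76)*.12e-3)); print(n,x,y,((q-full(n,0,0))*(3.3 if n=="top" else 4)).round())
E
python3 fit.py
```

```text
[ 0.5011 -0.0407  0.1512 -0.0473]
[[-1.0, -0.4], [-1.8, 0.2], [-0.9, -0.9], [-0.3, 0.3], [-1.1, -0.6], [-1.4, -0.3], [-0.3, -1.9], [-0.5, -1.4], [-2.4, -0.4], [-1.8, -0.5], [-0.5, 0.2], [0.4, 0.1], [-0.8, -0.9], [-1.9, -2.1], [0.0, -2.1]]
pad [ 0.49678751 -0.01233379  0.048     ] lip [0.4937747  0.00743798 0.05      ]
top -19 55 [357. 355.]
top 19 55 [346. 294.]
top -19 97 [289. 366.]
top 19 97 [278. 305.]
scene -19 55 [456. 176.]
scene 19 55 [432. 216.]
scene -19 97 [520. 188.]
scene 19 97 [497. 228.]
```

Emit:
jog_arm([
  [[0,0,0,36,-33,0,1],[0,0,0,36,-33,0,1],[0,0,0,36,-33,0,1],[0,0,0,36,-33,0,1],[0,0,0,36,-33,0,1],[0,0,0,36,-33,0,1],[0,0,0,36,-33,0,1],[0,0,0,36,-33,0,1],[0,0,0,36,-33,0,1],[0,0,0,36,-33,0,1],[0,0,0,36,-33,0,1],[0,0,0,0,0,0,1]],
], squeeze=60)

```text
time_s: 1.4
eef_pos: [0.473, -0.0608, 0.2367]
tool_rot: [-3.139, -0.004, 0.422]
contact_force: [0.1, 0.1, 0.2]
grip_width: 0.0004
```

Emit:
jog_arm([
  [[0,0,-0.145,0,0,0,1],[0,0,-0.145,0,0,0,1],[0,0,-0.145,0,0,0,1],[0,0,-0.145,0,0,0,1],[0,0,-0.145,0,0,0,1],[0,0,-0.145,0,0,0,1],[0,0,-0.145,0,0,0,1],[0,0,-0.145,0,0,0,1],[0,0,-0.135,0,0,0,1],[0,0,0,0,0,0,1]],
])

```text
time_s: 2.4
eef_pos: [0.4707, -0.0625, 0.2345]
tool_rot: [-3.139, -0.003, 1.759]
contact_force: [0.5, 0.3, 0.9]
grip_width: 0.0003
```

Emit:
jog_arm([
  [[0,0,0.037,25,17,0,1],[0,0,0,26,17,0,1],[0,0,0,0,0,45,1],[0,0,0,0,0,45,1],[0,0,0,0,0,45,1],[0,0,0,0,0,10,1],[0,0,0,0,0,0,1]],
])

```text
time_s: 3.1
eef_pos: [0.4988, -0.0076, 0.0889]
tool_rot: [3.137, 0.001, 1.695]
contact_force: [-0.5, 0.5, 0.2]
grip_width: -0.0001
```

```bash
cat > shot.py <<'E'
from bench import env
import cv2,sys,numpy as np
k=sys.argv[1]
t=env.read_camera("top")["color"][150:290,190:350,::-1]; s=env.read_camera("scene")["color"][130:250,220:370,::-1]
t=cv2.resize(t,None,fx=2.4,fy=2.4*1.0,interpolation=cv2.INTER_CUBIC); s=cv2.resize(s,(int(150*2.75),336),interpolation=cv2.INTER_CUBIC)
h=max(t.shape[0],s.shape[0]); s=cv2.resize(s,(410,336))
cv2.imwrite(f"pics/{k}.png",np.hstack([t[:336],s]))
o=env.get_obs(); print(o["time_s"],o["eef_pos"].round(4),o["tool_rot"].round(3),o["contact_force"].round(1))
E
python3 shot.py a1
```

```text
3.2 [ 0.5001 -0.0078  0.0909] [3.133e+00 2.000e-03 1.696e+00] [ 0.3  0.2 -0.7]
```

View pics/a1.png

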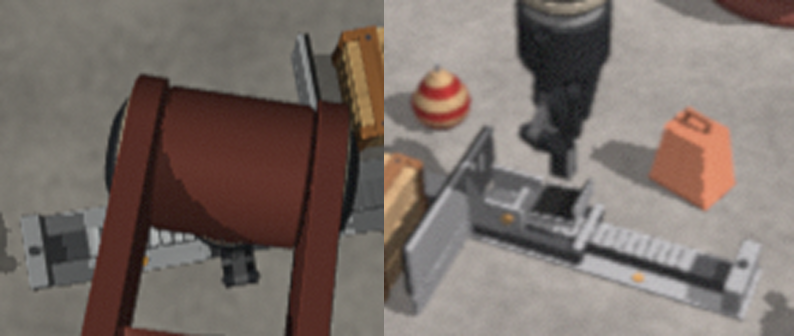

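Emit:
jog_arm([
  [[0,0,-0.025,0,-3,15,1],[0,0,0,0,0,10,1],[0,0,0,0,0,4,1],[0,0,0,0,0,0,1]],
])

```text
time_s: 3.6
eef_pos: [0.502, -0.0094, 0.0664]
tool_rot: [3.122, 0.006, 1.721]
contact_force: [-1.0, -0.1, -0.3]
grip_width: 0.0003
```

```bash
python3 - <<'E'
from h import *
o=env.get_obs(); print(o["eef_pos"],o["tool_rot"],o["contact_force"].round(1))
from scipy.spatial.transform import Rotation as R
T=R.from_euler("xyz",o["tool_rot"]).as_matrix()
q=proj("scene",o["eef_pos"]+T@[0,0,.008]); print((q-[220,130])*[410/150,2.8]+[384,0])
E
python3 shot.py a2
```

```text
[ 0.50231491 -0.0094251   0.06694365] [3.12131696 0.00620315 1.72136681] [-0.2  0.1  0.2]
[557.42126518 192.24049617]
3.8 [ 0.5024 -0.0094  0.0671] [3.121 0.006 1.721] [-0.8  0.   0.5]
```

View pics/a2.png

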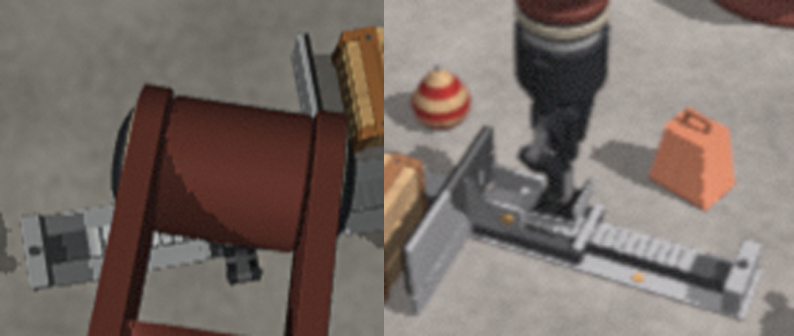

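Emit:
jog_arm([
  [[0.02,0,0,0,-6,3,1],[0,0,0,0,0,4,1],[0,0,0,0,0,3,1]],
])

```text
time_s: 4.1
eef_pos: [0.4969, -0.0105, 0.0574]
tool_rot: [3.141, 0.007, 1.721]
contact_force: [0.9, 0.6, -0.2]
grip_width: -0.0004
```

Emit:
jog_arm([
  [[0,0,0,0,0,3,1],[0,0,0,0,0,3,1]],
])

```text
time_s: 4.3
eef_pos: [0.4969, -0.0102, 0.0514]
tool_rot: [3.141, 0.006, 1.721]
contact_force: [-3.7, 0.7, 4.7]
grip_width: 0.0003
```

Emit:
jog_arm([
  [[0,0,0,0,0,3,1],[0,0,0,0,0,3,1]],
])

```text
time_s: 4.5
eef_pos: [0.4971, -0.0103, 0.0464]
tool_rot: [-3.141, 0.006, 1.722]
contact_force: [-4.6, -0.2, 8.7]
grip_width: -0.0004
```

Emit:
jog_arm([
  [[0,0,0,0,0,2,1],[0,0,0,0,0,2,1]],
])

```text
time_s: 4.7
eef_pos: [0.4974, -0.0112, 0.0457]
tool_rot: [-3.138, 0.008, 1.722]
contact_force: [-9.6, -0.4, 19.1]
grip_width: 0.0001
```

Emit:
jog_arm([
  [[0,0,0,4,0,1,1],[0,0,0,6,0,1,1],[0,0,0,6,0,1,1]],
])

```text
time_s: 5.0
eef_pos: [0.4954, 0.0017, 0.046]
tool_rot: [-3.134, 0.014, 1.723]
contact_force: [-4.9, -2.6, 8.3]
grip_width: -0.0002
```

Emit:
jog_arm([
  [[-0.004,0.006,0,7,0,1.5,1],[-0.004,0.006,0,8,0,1.5,1],[0,0.003,0,8,0,1.5,1],[0,0.003,0,8,0,1.5,1]],
])

```text
time_s: 5.4
eef_pos: [0.4913, 0.0289, 0.046]
tool_rot: [-3.136, 0.005, 1.724]
contact_force: [-7.2, -2.4, 12.5]
grip_width: -0.0002
```

```bash
python3 shot.py a3
```

```text
5.5 [0.4911 0.0299 0.0459] [-3.136  0.004  1.725] [-7.8 -1.2 14. ]
```

View pics/a3.png

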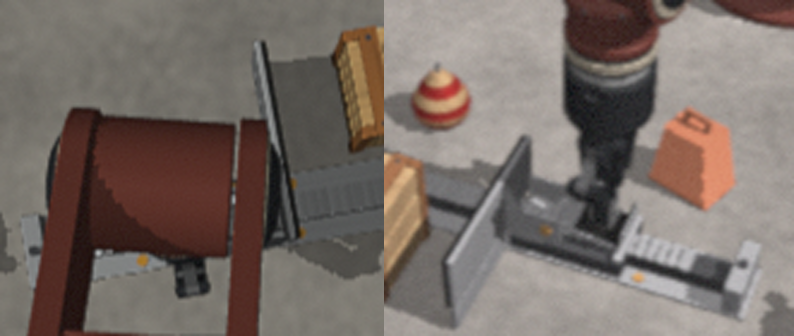

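The jaw plate has moved clear of the case with the release down, so I'll keep pushing.

Emit:
jog_arm([
  [[-0.003,0.003,0,8,0,1.5,1],[0,0.003,0,9,0,1.5,1],[0,0.003,0,9,0,1.5,1],[0,0.003,0,9,0,1.5,1],[0,0.003,0,9,0,1.5,1]],
])

```text
time_s: 6.0
eef_pos: [0.4852, 0.0696, 0.046]
tool_rot: [-3.132, -0.0, 1.726]
contact_force: [-7.1, -3.0, 13.2]
grip_width: 0.0002
```

Emit:
jog_arm([
  [[-0.002,0.003,0,8,0,1.5,1],[0,0.003,0,8,0,1.5,1],[0,0.003,0,8,0,1.5,1]],
])

```text
time_s: 6.3
eef_pos: [0.4818, 0.092, 0.046]
tool_rot: [-3.13, -0.004, 1.727]
contact_force: [-6.4, -2.3, 12.7]
grip_width: 0.0001
```

Emit:
jog_arm([
  [[-0.006,0,0,6,0,1.5,1],[-0.004,0,0,6,0,1.5,1],[0,0,0,5,0,1.5,1]],
])

```text
time_s: 6.6
eef_pos: [0.4793, 0.1078, 0.0459]
tool_rot: [-3.136, 0.001, 1.729]
contact_force: [-6.7, -1.9, 12.3]
grip_width: -0.0001
```

Emit:
jog_arm([
  [[0,0,0,4,0,1.5,1],[0,0,0,4,0,1.5,1],[0,0,0,3,0,1.5,1]],
])

```text
time_s: 6.9
eef_pos: [0.4778, 0.1176, 0.0459]
tool_rot: [-3.132, 0.006, 1.73]
contact_force: [-7.3, -2.4, 12.6]
grip_width: 0.0002
```

Emit:
jog_arm([
  [[0,0,0,3,0,1.5,1],[0,0,0,3,0,1.5,1],[0,0,0,2,0,1.5,1]],
])

```text
time_s: 7.2
eef_pos: [0.4779, 0.1233, 0.0458]
tool_rot: [-3.13, 0.014, 1.732]
contact_force: [-3.4, -4.9, 8.8]
grip_width: -0.0
```

Emit:
jog_arm([
  [[0,0,0,3,0,1.5,1],[0,0,0,3,0,1.5,1]],
])

```text
time_s: 7.4
eef_pos: [0.479, 0.127, 0.0454]
tool_rot: [-3.132, 0.02, 1.733]
contact_force: [-1.7, -4.3, 8.7]
grip_width: 0.0
```

```bash
python3 shot.py a4
```

```text
7.5 [0.4791 0.1272 0.0454] [-3.132  0.02   1.733] [-2.2 -3.7  8.2]
```

View pics/a4.png

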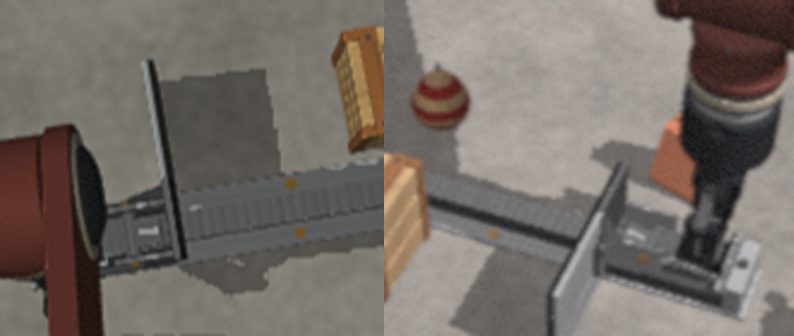

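Emit:
jog_arm([
  [[0,0.006,0,3,-0.5,1.5,1],[0,0.006,0,3,-0.5,1.5,1]],
])

```text
time_s: 7.7
eef_pos: [0.4798, 0.1305, 0.045]
tool_rot: [-3.136, 0.015, 1.735]
contact_force: [-1.8, -9.9, 8.4]
grip_width: -0.0002
```

Emit:
jog_arm([
  [[0,0.006,0,3,0,1.5,1],[0,0,0,3,0,1.5,1]],
])

```text
time_s: 7.9
eef_pos: [0.48, 0.1307, 0.0446]
tool_rot: [-3.133, 0.024, 1.738]
contact_force: [-5.0, -12.5, 13.9]
grip_width: -0.0003
```

The jaw has stalled with 12 N along the bar, so it is against the block. I'll lift straight up and keep a trace of forward bias.

Emit:
jog_arm([
  [[0,0,0,0.5,0,-2,1],[0,0,0,0,0,-3,1],[0,0,0,0,0,-4,1],[0,0,0,0,0,-5,1]],
])

```text
time_s: 8.3
eef_pos: [0.4808, 0.1254, 0.0584]
tool_rot: [-3.132, 0.039, 1.74]
contact_force: [4.3, -12.1, -4.6]
grip_width: 0.0
```

Emit:
jog_arm([
  [[0,0,0,0,0,-8,1],[0,0,0,0,0,-15,1],[0,0,0,0,0,-40,1],[0,0,0,0,0,-40,1],[0,0,0,0,0,-40,1],[0,0,0,0,0,-20,1],[0,0,0,0,0,0,1]],
])

```text
time_s: 9.0
eef_pos: [0.4798, 0.1344, 0.2287]
tool_rot: [-3.132, 0.032, 1.741]
contact_force: [0.6, -0.2, 0.7]
grip_width: 0.0001
```

Next I'll move the arm aside (−x, towards the base) so the cameras can see.

Emit:
jog_arm([
  [[0,0,0,0,-35,-10,1],[0,0,0,-30,-30,-10,1],[0,0,0,-40,0,0,1],[0,0,0,-45,0,0,1],[0,0,0,-45,0,0,1],[0,0,0,-45,0,0,1],[0,0,0,-45,0,0,1],[0,0,0,-45,0,0,1],[0,0,0,0,0,0,1]],
])

```text
time_s: 9.9
eef_pos: [0.4636, -0.1713, 0.2487]
tool_rot: [-3.128, 0.021, 1.751]
contact_force: [-0.4, 0.4, -1.4]
grip_width: -0.0003
```

Run:
```python
from bench import env
import cv2,numpy as np
t=env.read_camera("top")["color"][140:320,130:430,::-1]; s=env.read_camera("scene")["color"][130:270,130:410,::-1]
cv2.imwrite("pics/a5.png",np.vstack([cv2.resize(t,None,fx=2,fy=2,interpolation=2)[:330,:560],cv2.resize(s,None,fx=2,fy=2,interpolation=2)[:,:560]])[:600])
```

```text
(no output)
```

View pics/a5.png

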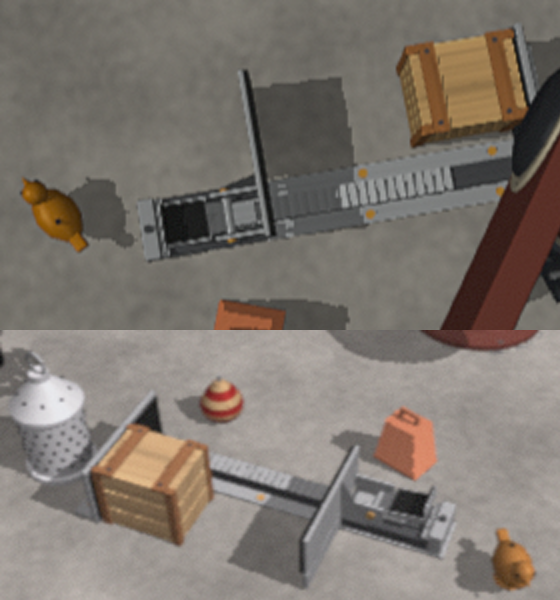

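The jaw frame (160–270, 195–245 in the upper half) stands at the end block (140–160). The case, top, cowbell, whistle and lantern are in place. I'll zoom in to check the gap and the pad angle.

Run:
```python
from bench import env
import cv2,numpy as np
t=env.read_camera("top")["color"][165:275,190:280,::-1]; s=env.read_camera("scene")["color"][180:280,270:370,::-1]
cv2.imwrite("pics/a6.png",np.hstack([cv2.resize(t,(360,440),interpolation=2),cv2.resize(s,(440,440),interpolation=2)]))
```

```text
(no output)
```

View pics/a6.png

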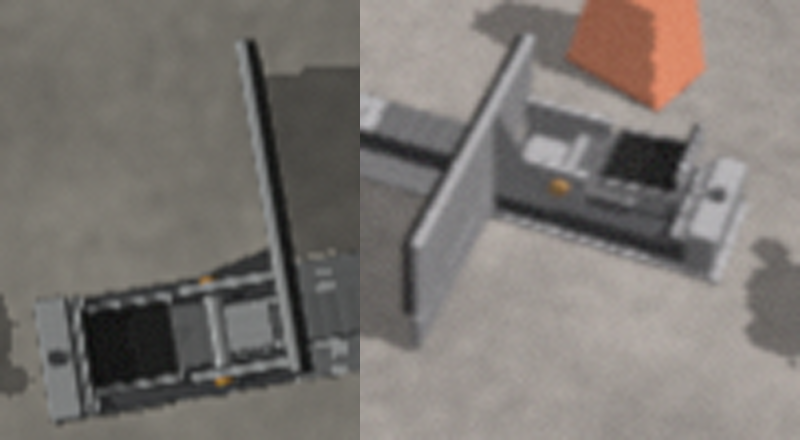

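Run:
```python
from h import *
import cv2
s=[.5011,-.0407,.1512]
P=[("top",[249.0,175.3],133.5,0),("top",[252.8,174.9],133.5,-6),("top",[265.3,257.3],-29.5,-6),("scene",[270+58/4.4,180+240/4.4],133.5,0),("scene",[270+176/4.4,180+38/4.4],-29.5,0)]
for n,uv,x,y in P:
    f=least_squares(lambda b:proj(n,world(s,x/1e3,y/1e3+b[0],.086))-uv,[.08]); print(n,f.x.round(4),"travel",(f.x[0]+.0473).round(4),f.fun.round(1))
for n,b in(("top",(325,150,390,200)),("scene",(180,180,230,235))):
    a=cv2.imread(f"pics/{n}0.png").astype(np.float32)[:,:,1]; c=env.read_camera(n)["color"][:,:,1].astype(np.float32)
    x0,y0,x1,y1=b; print(n,"case shift px",cv2.phaseCorrelate(a[y0:y1,x0:x1].copy(),c[y0:y1,x0:x1].copy()))
```

```text
top [0.0794] travel 0.1267 [-0.  -0.1]
top [0.0779] travel 0.1252 [-0.1 -0.3]
top [0.0802] travel 0.1275 [-0. -0.]
scene [0.0827] travel 0.13 [ 0.2 -0.5]
scene [0.0858] travel 0.1331 [ 0.5 -1.7]
top case shift px ((0.13521865252456422, -0.029685774308568114), 0.8714789946873983)
scene case shift px ((-0.2390466979965673, -0.020415208695307996), 0.748443364461263)
```

```bash
python3 -c "
from bench import env
print(env.finish_job())"
```

```text
the job is handed in; nothing more can be done
None
```

The sliding jaw now stands against the end block and its release is up; the job was handed in at about 10 s of robot time. I pressed the thumb release fully down with the shut fingertips and never gripped the jaw or the release. Keeping it down, I pushed the jaw about 130 mm along the bar until it stopped against the end block. Then I lifted straight up to let the release spring back and moved the arm clear.

- **Jaw:** It stalled with about 12 N along the bar. In the final pictures there is no visible gap to the end block.
- **Travel:** The pixel estimates ranged from 125 to 133 mm. The spread is calibration and picking error of a few millimetres, so the exact end position rests on the stall and the pictures.
- **Release:** It looks fully up in the close-up, judged by eye only.
- **Case and curios:** The pine case moved less than 0.3 px in either camera, which is nothing measurable. The curios look to be where they started, also by eye.
- **Forces:** The readings returned after each move stayed at about 21 N or less.

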